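Add the upper tray and the ticket rail to a jewellery post stand

ROBOT

A 6-joint arm with a two-finger parallel gripper is mounted at the origin on the work surface. World frame = base frame: x ahead of the robot, y to its left, z up, the work surface at z = 0. Lengths are in m, angles in rad, forces in N, time in s.
With the tool pointing down it reaches from about 0.3 to 0.775 m from the base axis. Payload 14.6 kg.
Tool frame: the origin (TCP) lies on the centre line of the jaws, within the pads' length; the fingertips stand ctrl.tcp_to_tips ahead of it and the grasp point (between the pads) lies 2 mm behind it (ctrl.tcp_to_tips is the distance from the TCP to the fingertips, in m); z points along the fingers, y is the line along which they close (so a half turn about z gives the same grasp; the last joint's range is limited). The gripper opens to 94 mm and grips with 3 to 60 N. Pads are 16 mm wide; open, the fingers measure 119 mm over their backs; the gripper's body (75 mm by 177 mm) begins 78 mm behind the grasp point.
Start: joints at [1.199, 0.3, 1.521, -0, 1.321, -0.067], TCP at [0.165, 0.525, 0.222] pointing down, gripper open.
Joint ranges: [-3.03, 3.03], [-0.79, 2.21], [0.23, 2.52], [-1.04, 4.18], [0, 3.07], [-2.55, 2.55]. Speed limits (rad/s): [2.22, 2.22, 2.57, 3.14, 3.14, 3.14].

INTERFACE

Orientations are given as [roll, pitch, yaw] about the fixed x, y, z axes, in that order (R = Rz(yaw) Ry(pitch) Rx(roll)).
In Python, from station import telemetry, viewer, hand_in, ctrl gives the robot as it stands.
- The arm moves only by the tool step_arm, never from a script. Its argument "plan" is a list of rows, each an object of numbers: "dx", "dy", "dz": the shift along the tool's x, y, z scaled (see below); "rx", "ry", "rz": the turn, a rotation vector about the tool's x, y, z scaled (see below); "claw": the closure, from 0 (fully open) to 1 (shut). In form: [{"dx": .., "dy": .., "dz": .., "rx": .., "ry": .., "rz": .., "claw": ..}, ...]. A call has 1 to 10 rows; each row shifts and turns the commanded pose from where the row before left it, along the tool's axes as they then stand; what a row does not reach is not made up. The controller multiplies each number of a shift by 0.1 m and each number of a turn by 90 degrees. A row lasts 1/10 s, in which the tool goes at most 50 mm and 8.59 degrees, less where a joint would pass 70% of its speed; a pose out of reach is approached as far as the arm can. A call with a number of a shift or a turn outside -1 to 1 is refused whole. A call with a gripper value outside its range is refused whole. The fingers move at their own pace and stop on an object; "grip_force" is the grip in N (left out, the last holds). Time passes only in rows, so rows that do not move let the fingers close. It gives the time, the measured TCP pose, the force, the opening and the grip force at its end, in the units of the state.
- telemetry.get_obs(): the state, without advancing time (a new reading comes with each control period).
- viewer.camera(name): name is "side" or "top"; returns a dict with "img" (480x640x3 uint8, red, green, blue), "z_map" (480x640 float32, m along the optical axis (not along the pixel's ray), 0 where there is no reading), "fx", "fy", "cx", "cy" (pixels), "R" (3x3) and "t" (3): a world point X has camera coordinates R X + t. Camera axes: x right, y down, z forward; pixel columns grow to the right and rows downward; lengths in m; the calibration is good to about 2 mm. A picture is of the moment at which its call begins.
- hand_in(): hands the job in; it is judged then, once.
Trained networks look in a picture, given as the dict that the camera call returned (one of the last four; its "shot" number tells which), for a name from the list of things; names that differ only in an ending like _2 or _b are one class to them, and where a whole thing is asked for, a point or a joint stands for the part that bears it (a point fixed in the world has none). Each returns a list of dicts, best first, with "score" (0 to 1); they miss things now and then, are a little off and sometimes report something else, mostly with a low value. They report only what shows in the picture. A call takes as long as a camera call. They do not tell look-alikes from the thing itself.
- viewer.recognise(target, picture): "rect" ([left, top, right, bottom] in pixels, round what is visible of it).
The state is a dict: "time_s": time; "qpos": joint angles; "joint_vel": joint speeds; "tau": joint torques, N m; "ee_pos": TCP position; "eef_rot": TCP orientation; "force": force on the tool from outside, world axes, zero at the start; "moment": the same for the moment, N m; "grip_width": finger opening in m; "grip_force": force on a finger pad.
Only numpy, scipy, OpenCV 4.12 (cv2) and the standard library are available. Lean on these libraries where they do the work, as an engineer would, in place of code of your own. Each camera call takes 0.05 s, during which the arm holds its last target. There are 200 camera calls.

TASK

Finish the jewellery stand: fit the loose ring tray over the upright post, keeping it level and lowering it gently all the way down without forcing or dropping it, so that it rests squared up on top of the lower tray. Also stand the wooden ticket rail upright on the counter, flush against the long front edge of the stand's base plate (the edge away from the post and trays) and about centred on it. Leave the calculator, the ring box and the bangle block alone.

Things in the scene. Friction and masses are not known exactly. Their poses are not given: they have to be found in the camera images.
- stand: Fixed stand. Dark base plate 130 (x) x 240 (y) x 10 mm, origin at its underside's centre, on the counter; straight front edge at x = +65 mm, along y. Fixed on it: light wooden lower tray, 54 x 150 mm (long along y), rim 46 mm above the counter, centre x = -30, y = +15 mm, and at its -y end a 30 mm block carrying the post (x = -30, y = -73 mm). The plate is bare from x = -3 to +65 mm.
- post_tip (a point): Tip of the vertical steel post: 12 mm diameter, its top 12 mm tapering to 5 mm; the tip is 176.5 mm above the counter and 130.5 mm above the lower tray's rim. Axes as the stand's.
- seat (a point): Point on the post's axis at the height of the lower tray's rim and block top (46 mm above the counter), where the underside of the bore comes to rest. Axes as the stand's.
- lower_tray (a point): Centre of the lower tray's box at rim height (46 mm above the counter); 88 mm from the post axis in the stand's +y direction. Axes as the stand's.
- tray: Loose light wooden ring tray, about 0.15-0.3 kg, shaped like the lower one: open box 54 (x) x 150 (y) x 36 mm, walls 5 mm, rings fixed inside, and a 30 mm square, 36 mm high drilled block at its -y end. Origin: centre of the box's underside, z up. Starts flat on the counter. Grip across the 54 mm width near the origin; it balances about there. Fitted, its axes agree with the stand's.
- bore (a point): Centre of the bore's lower mouth on the underside of the tray's block, at x = 0, y = -88 mm in the tray's frame; the bore is vertical, 15 mm in diameter, 36 mm long.
- rail: Loose wooden ticket rail: straight bar 22 (x) x 180 (y) x 50 mm (z), about 0.12-0.22 kg, thin dark groove along its top; origin at the centre of its underside, z up. Starts standing upright on the counter; may end either way round. Flush, its centre is 76 mm in front (+x) of the stand's origin, its y axis parallel to the stand's.
- calculator: Bystander: black desk calculator, 150 x 105 x 18 mm, origin at the centre of its underside. Leave it.
- ring_box: Bystander: red ring box, 61 x 61 x 43 mm, origin at the centre of its underside. Leave it.
- bangle_block: Bystander: round dark wooden bangle block, 68 mm diameter, 45 mm high, origin at the centre of its underside. Leave it.
There are look-alikes about, which are no part of the job. Several things look just like the tray: the one meant starts farthest from the robot's base.

How it is judged:
By the outcome, as a careful person would: the job done as asked, in the order asked, and still so for the second after the job is handed in, with the robot touching nothing.
It also fails if it takes over 72 s, if anything falls off the work surface, if the arm or the gripper's body presses on something with over 40 N, if the wrist force passes 120 N, or if a joint passes its speed limit or range.

## Working session

There is one attempt and no reset: what is moved stays moved. The work goes in short steps, Python scripts to look and compute and a tool call to move; the robot and the scene stay as the last step left them, time stands still between calls to the robot, and variables do not carry over. Pictures are saved under pics/ and viewed, at most 10 in all, crops included, and the job is handed in when it is done.

Besides the shell and the picture viewer there is one more tool, called after "Request:" in YAML: its name, and indented under it one key for each argument. step_arm: Moves the arm, as the interface text tells. Shifts and turns lie within -1 to 1; 1 stands for 0.1 m of shift or 90 degrees of turn. Its arguments: {"type":"object","properties":{"plan":{"type":"array"},"grip_force":{"type":"number"}},"required":["plan"]}

```bash
mkdir -p pics
cat > h.py <<'E'
import numpy as np, cv2
from station import telemetry, viewer, hand_in, ctrl
def cloud(c):
    v,u=np.mgrid[:480,:640]; z=c["z_map"]
    P=np.stack([(u-c["cx"])/c["fx"]*z,(v-c["cy"])/c["fy"]*z,z],-1)
    W=(P-c["t"])@c["R"]; W[z==0]=np.nan
    return W
def proj(c,X):
    p=c["R"]@np.array(X)+c["t"]; return p[0]/p[2]*c["fx"]+c["cx"],p[1]/p[2]*c["fy"]+c["cy"]
def save(n,img): cv2.imwrite("pics/"+n,img[...,::-1])
E
python3 - <<'E'
from h import *
np.set_printoptions(precision=3,suppress=True)
o=telemetry.get_obs();print(o,ctrl.tcp_to_tips)
for n in("top","side"):
    c=viewer.camera(n);W=cloud(c);save(n+"0.png",c["img"]);print(n,-c["R"].T@c["t"],c["fx"])
    np.savez(n+"0.npz",img=c["img"],W=W)
    for t in("stand","post_tip","tray","rail","calculator","ring_box","bangle_block"):
        for d in viewer.recognise(t,c)[:5]:
            l,tp,r,b=[int(x) for x in d["rect"]];w=W[tp:b+1,l:r+1].reshape(-1,3);w=w[w[:,2]>.008]
            print(t,round(d["score"],2),l,tp,r,b,np.nanmedian(w,0) if len(w) else "")
E
```

```text
{'time_s': 0.0, 'qpos': array([ 1.199,  0.3  ,  1.522,  0.   ,  1.321, -0.067]), 'joint_vel': array([ 0.001, -0.   , -0.001,  0.   , -0.001,  0.002]), 'tau': array([  0.   , -53.181, -35.274,   0.071,   0.024,  -0.   ]), 'ee_pos': array([0.165, 0.524, 0.222]), 'eef_rot': array([-3.14 , -0.   ,  2.837]), 'force': array([0.88 , 0.158, 0.095]), 'moment': array([-0.033,  0.034,  0.053]), 'grip_force': 0.0, 'grip_width': 0.09362419356232632} 0.017
top [ 0.334 -0.003  1.435] 547.2310683591603
stand 0.7 270 180 365 247 [ 0.546 -0.019  0.013]
stand 0.43 306 264 333 294 [ 0.382 -0.021  0.041]
post_tip 0.77 268 182 367 246 [ 0.546 -0.019  0.013]
post_tip 0.53 394 143 419 167 [ 0.707 -0.258  0.042]
post_tip 0.25 157 212 212 268 [0.491 0.318 0.048]
tray 0.97 206 304 278 330 [0.291 0.18  0.021]
tray 0.88 393 314 465 357 [ 0.24  -0.312  0.022]
tray 0.87 408 222 466 283 [ 0.452 -0.335  0.022]
rail 0.97 154 213 213 267 [0.491 0.318 0.048]
rail 0.65 271 183 362 247 [ 0.545 -0.019  0.013]
rail 0.57 407 221 466 279 [ 0.453 -0.336  0.022]
calculator 0.93 184 134 243 173 [0.717 0.249 0.016]
ring_box 0.95 305 267 333 292 [ 0.383 -0.019  0.041]
bangle_block 0.73 395 142 417 166 [ 0.707 -0.257  0.042]
side [-0.253 -0.995  1.113] 617.8355840954353
stand 0.7 305 241 388 307 [ 0.533 -0.05   0.018]
post_tip 0.81 308 243 384 308 [ 0.533 -0.05   0.018]
post_tip 0.34 309 185 359 222 [0.713 0.241 0.015]
tray 0.97 271 366 350 422 [ 0.241 -0.318  0.024]
tray 0.89 195 242 245 288 [0.291 0.175 0.023]
tray 0.8 349 342 431 378 [ 0.453 -0.337  0.024]
rail 0.73 248 193 264 236 [0.471 0.288 0.045]
calculator 0.72 435 288 462 311 [ 0.7   -0.274  0.035]
calculator 0.62 305 187 357 222 [0.712 0.241 0.015]
ring_box 0.93 276 277 305 308 [ 0.375 -0.033  0.04 ]
bangle_block 0.69 434 286 464 312 [ 0.701 -0.272  0.038]
```

Run:
```python
from h import *
a=np.load("top0.npz")["img"]; 
cv2.imwrite("pics/t1.png",cv2.resize(a[120:370,140:480],None,fx=2.3,fy=2.3,interpolation=cv2.INTER_CUBIC)[...,::-1])
cv2.imwrite("pics/crop1.png",cv2.resize(a[210:290,400:475],None,fx=7,fy=7,interpolation=cv2.INTER_CUBIC)[...,::-1])
```

```text
(no output)
```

View pics/t1.png

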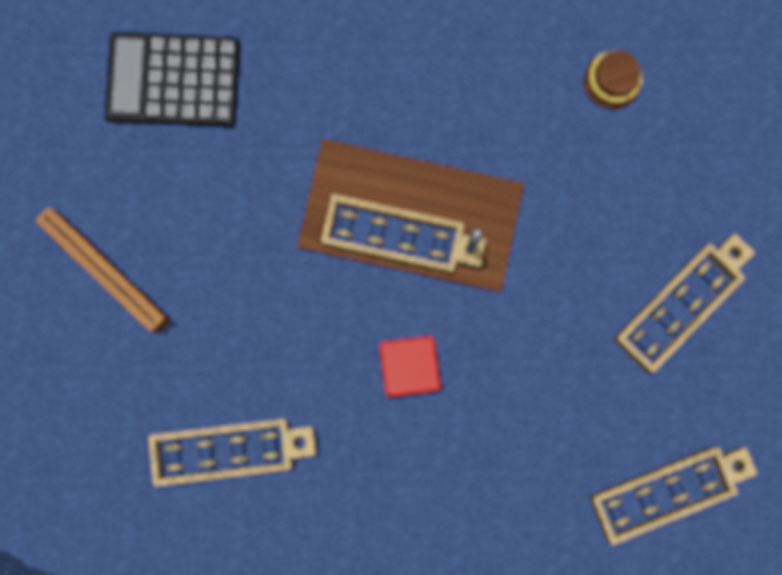

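View pics/crop1.png

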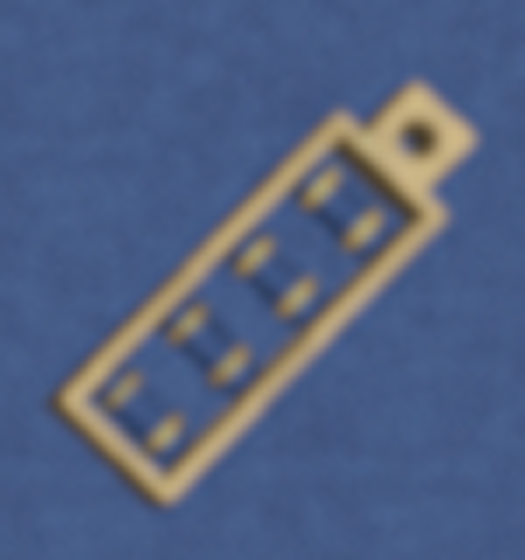

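Candidates for the tray: (242,317) at 0.34 m, (429,336) at 0.39 m, (437,252) at 0.56 m, plus the stand's fixed lower tray (around (312,222)). The farthest loose one is (437,252). The crop shows one tray with its bore toward the upper right. The stand's front edge faces away from the robot.

```bash
cat >> h.py <<'E'
def rect(W,box,zlo,zhi,zt,c):
    """min-area rect of the pixels whose height lies in the band, their rays cut at height zt"""
    l,t,r,b=box;m=np.zeros(W.shape[:2],bool);m[t:b,l:r]=1
    m&=(W[...,2]>zlo)&(W[...,2]<zhi)
    m8=m.astype(np.uint8);n,lab,st,_=cv2.connectedComponentsWithStats(m8,connectivity=8)
    m=lab==1+np.argmax(st[1:,4])
    C=-c["R"].T@c["t"];P=W[m];s=(zt-C[2])/(P[:,2]-C[2]);P=C+(P-C)*s[:,None]
    (x,y),(w,h),a=cv2.minAreaRect((P[:,:2]*1000).astype(np.float32))
    if w>h:w,h,a=h,w,a+90   # a: direction of width side
    return np.array([x,y,w,h,a,np.median(W[m][:,2])*1000]),m
E
python3 - <<'E'
from h import *
np.set_printoptions(precision=1,suppress=True)
c=viewer.camera("top");W=cloud(c)
R=lambda *a:rect(W,*a,c)[0]
t=R((400,212,475,292),.028,.045,.036);print("tray",t)
print("rail",R((145,205,220,275),.042,.058,.050))
print("plate",R((262,172,375,255),.005,.05,.010))
print("lower",R((262,172,375,255),.036,.056,.046))
for z in(.08,.12,.16):
    m=np.zeros((480,640),bool);m[172:260,262:385]=1;m&=(W[...,2]>z)
    print(z,m.sum(),np.median(W[m],0)*1000, np.argwhere(m).mean(0))
s=viewer.camera("side");V=cloud(s)
u0,v0=[int(k) for k in proj(s,[.53,-.1,.1])]
m=np.zeros((480,640),bool);m[v0-60:v0+60,u0-40:u0+40]=1;m&=V[...,2]>.08;m&=V[...,2]<.19
P=V[m]*1000;print("side post",m.sum(),np.median(P,0));print(P[np.argsort(-P[:,2])][:8])
E
```

```text
tray [ 453.7 -334.2   54.3  178.    43.7   34.6]
rail [493.2 320.3  22.5 178.2 135.9  48.4]
plate [556.4 -23.7 132.7 240.9 166.1  10.9]
lower [527.1 -16.   55.2 177.6 166.7  44.4]
0.08 43 [507.6 -86.7 156.8] [224.2 345.6]
0.12 32 [508.2 -86.8 163.5] [223.2 346.1]
0.16 20 [509.9 -87.6 166.9] [222.2 346.5]
side post 143 [508.2 -93.3 131.7]
[[512.9 -89.  175.6]
 [511.  -91.5 175. ]
 [511.4 -87.  174.9]
 [509.9 -89.  173.8]
 [511.4 -91.3 171.6]
 [511.3 -95.4 171.2]
 [505.4 -91.2 171. ]
 [514.  -92.  170.8]]
```

Request:
step_arm:
  plan:
    - {"rz": 0.08, "claw": 0}
    - {"rz": 0.08, "claw": 0}
    - {"rz": 0.08, "claw": 0}
    - {"rz": 0.08, "claw": 0}
    - {"dx": -0.39, "dy": -0.1, "claw": 0}
    - {"dx": -0.39, "dy": -0.1, "claw": 0}
    - {"dx": -0.39, "dy": -0.1, "claw": 0}
    - {"dx": -0.39, "dy": -0.1, "claw": 0}
    - {"dx": -0.39, "dy": -0.1, "claw": 0}
    - {"dx": -0.39, "dy": -0.1, "claw": 0}

```text
$.plan[0]: bad value
```

Request:
step_arm:
  plan:
    - {"dx": -0.39, "dy": -0.1, "claw": 0}
    - {"dx": -0.39, "dy": -0.1, "claw": 0}
    - {"dx": -0.39, "dy": -0.1, "claw": 0}
    - {"dx": -0.39, "dy": -0.1, "claw": 0}
    - {"dx": -0.39, "dy": -0.1, "claw": 0}
    - {"dx": -0.39, "dy": -0.1, "claw": 0}
    - {"dx": -0.34, "dy": -0.26, "claw": 0}
    - {"dx": -0.34, "dy": -0.26, "claw": 0}
    - {"dx": -0.34, "dy": -0.26, "claw": 0}
    - {"dx": -0.34, "dy": -0.26, "claw": 0}

```text
$.plan[0]: bad value
```

Request:
step_arm:
  plan:
    - {"dx": -0.34, "dy": -0.26, "claw": 0}
    - {"dx": -0.34, "dy": -0.26, "claw": 0}
    - {"dx": -0.34, "dy": -0.26, "claw": 0}
    - {"dx": -0.34, "dy": -0.26, "claw": 0}
    - {"dx": -0.34, "dy": -0.26, "claw": 0}
    - {"dx": -0.34, "dy": -0.26, "dz": 0.3, "claw": 0}
    - {"dz": 0.3, "claw": 0}
    - {"claw": 0}
    - {"claw": 0}

```text
$.plan[0]: bad value
```

```bash
cat >> h.py <<'E'
def togo(x,y,z,yaw):
    """shift (tool axes after turning) and turn to a tool-down pose, in move units"""
    o=telemetry.get_obs();p=o["ee_pos"]*1000;ps=np.degrees(o["eef_rot"][2])
    a=np.radians(yaw);D=np.array([x,y])-p[:2]
    print("t %.2f at"%o["time_s"],p.round(1),"rpy",np.degrees(o["eef_rot"]).round(2),"F",o["force"].round(1),"w",round(o["grip_width"]*1000,1),"gf",round(o["grip_force"],1))
    print("rz %.4f dx %.3f dy %.3f dz %.3f"%(((ps-yaw+180)%360-180)/90,(D@[np.cos(a),np.sin(a)])/100,(D@[np.sin(a),-np.cos(a)])/100,(p[2]-z)/100))
E
python3 -c "
from h import *
togo(444,-324.1,25,133.7)"
```

```text
t 0.90 at [165.1 524.6 222.5] rpy [180.    -0.   162.54] F [ 0.6 -0.6  0. ] w 94.1 gf 0.0
rz 0.3204 dx -8.063 dy -3.847 dz 1.975
```

Request:
step_arm:
  plan:
    - {"dx": 0, "dy": 0, "dz": 0, "rx": 0, "ry": 0, "rz": 0.08, "claw": 0}
    - {"dx": 0, "dy": 0, "dz": 0, "rx": 0, "ry": 0, "rz": 0.08, "claw": 0}
    - {"dx": 0, "dy": 0, "dz": 0, "rx": 0, "ry": 0, "rz": 0.08, "claw": 0}
    - {"dx": 0, "dy": 0, "dz": 0, "rx": 0, "ry": 0, "rz": 0.08, "claw": 0}
    - {"dx": -0.39, "dy": -0.1, "dz": 0, "rx": 0, "ry": 0, "rz": 0, "claw": 0}
    - {"dx": -0.39, "dy": -0.1, "dz": 0, "rx": 0, "ry": 0, "rz": 0, "claw": 0}
    - {"dx": -0.39, "dy": -0.1, "dz": 0, "rx": 0, "ry": 0, "rz": 0, "claw": 0}
    - {"dx": -0.39, "dy": -0.1, "dz": 0, "rx": 0, "ry": 0, "rz": 0, "claw": 0}
    - {"dx": -0.39, "dy": -0.1, "dz": 0, "rx": 0, "ry": 0, "rz": 0, "claw": 0}
    - {"dx": -0.39, "dy": -0.1, "dz": 0, "rx": 0, "ry": 0, "rz": 0, "claw": 0}

```text
time_s: 1.9
ee_pos: [0.2839, 0.3127, 0.2226]
eef_rot: [3.141, 0.0, 2.334]
force: [0.6, -0.3, -0.1]
grip_width: 0.0942
grip_force: 0.0
```

Request:
step_arm:
  plan:
    - {"dx": -0.39, "dy": -0.1, "dz": 0, "rx": 0, "ry": 0, "rz": 0, "claw": 0}
    - {"dx": -0.39, "dy": -0.1, "dz": 0, "rx": 0, "ry": 0, "rz": 0, "claw": 0}
    - {"dx": -0.39, "dy": -0.1, "dz": 0, "rx": 0, "ry": 0, "rz": 0, "claw": 0}
    - {"dx": -0.39, "dy": -0.1, "dz": 0, "rx": 0, "ry": 0, "rz": 0, "claw": 0}
    - {"dx": -0.39, "dy": -0.1, "dz": 0, "rx": 0, "ry": 0, "rz": 0, "claw": 0}
    - {"dx": -0.39, "dy": -0.1, "dz": 0, "rx": 0, "ry": 0, "rz": 0, "claw": 0}
    - {"dx": -0.34, "dy": -0.26, "dz": 0, "rx": 0, "ry": 0, "rz": 0, "claw": 0}
    - {"dx": -0.34, "dy": -0.26, "dz": 0, "rx": 0, "ry": 0, "rz": 0, "claw": 0}
    - {"dx": -0.34, "dy": -0.26, "dz": 0, "rx": 0, "ry": 0, "rz": 0, "claw": 0}
    - {"dx": -0.34, "dy": -0.26, "dz": 0, "rx": 0, "ry": 0, "rz": 0, "claw": 0}

```text
time_s: 2.9
ee_pos: [0.4207, -0.0684, 0.2227]
eef_rot: [3.141, 0.0, 2.334]
force: [-0.2, 0.4, -0.0]
grip_width: 0.0938
grip_force: 0.0
```

Request:
step_arm:
  plan:
    - {"dx": -0.34, "dy": -0.26, "dz": 0, "rx": 0, "ry": 0, "rz": 0, "claw": 0}
    - {"dx": -0.34, "dy": -0.26, "dz": 0, "rx": 0, "ry": 0, "rz": 0, "claw": 0}
    - {"dx": -0.34, "dy": -0.26, "dz": 0, "rx": 0, "ry": 0, "rz": 0, "claw": 0}
    - {"dx": -0.34, "dy": -0.26, "dz": 0, "rx": 0, "ry": 0, "rz": 0, "claw": 0}
    - {"dx": -0.34, "dy": -0.26, "dz": 0, "rx": 0, "ry": 0, "rz": 0, "claw": 0}
    - {"dx": -0.34, "dy": -0.26, "dz": 0.3, "rx": 0, "ry": 0, "rz": 0, "claw": 0}
    - {"dx": 0, "dy": 0, "dz": 0.3, "rx": 0, "ry": 0, "rz": 0, "claw": 0}
    - {"dx": 0, "dy": 0, "dz": 0, "rx": 0, "ry": 0, "rz": 0, "claw": 0}
    - {"dx": 0, "dy": 0, "dz": 0, "rx": 0, "ry": 0, "rz": 0, "claw": 0}

```text
time_s: 3.8
ee_pos: [0.449, -0.3197, 0.1644]
eef_rot: [-3.142, -0.0, 2.334]
force: [-0.2, 0.4, 0.8]
grip_width: 0.0942
grip_force: 0.0
```

```bash
python3 -c "
from h import *
togo(444,-324.1,25,133.7)"
```

```text
t 3.80 at [ 449.  -319.7  164.4] rpy [-1.8000e+02 -2.0000e-02  1.3375e+02] F [-0.2  0.4  0.8] w 94.2 gf 0.0
rz 0.0006 dx 0.003 dy -0.066 dz 1.394
```

Request:
step_arm:
  grip_force: 25
  plan:
    - {"dx": 0, "dy": -0.066, "dz": 0.3, "rx": 0, "ry": 0, "rz": 0, "claw": 0}
    - {"dx": 0, "dy": 0, "dz": 0.3, "rx": 0, "ry": 0, "rz": 0, "claw": 0}
    - {"dx": 0, "dy": 0, "dz": 0.3, "rx": 0, "ry": 0, "rz": 0, "claw": 0}
    - {"dx": 0, "dy": 0, "dz": 0.2, "rx": 0, "ry": 0, "rz": 0, "claw": 0}
    - {"dx": 0, "dy": 0, "dz": 0.2, "rx": 0, "ry": 0, "rz": 0, "claw": 0}
    - {"dx": 0, "dy": 0, "dz": 0.09, "rx": 0, "ry": 0, "rz": 0, "claw": 0}
    - {"dx": 0, "dy": 0, "dz": 0, "rx": 0, "ry": 0, "rz": 0, "claw": 0}
    - {"dx": 0, "dy": 0, "dz": 0, "rx": 0, "ry": 0, "rz": 0, "claw": 0.3}
    - {"dx": 0, "dy": 0, "dz": 0, "rx": 0, "ry": 0, "rz": 0, "claw": 0.6}
    - {"dx": 0, "dy": 0, "dz": 0, "rx": 0, "ry": 0, "rz": 0, "claw": 1}

```text
time_s: 4.8
ee_pos: [0.4445, -0.3249, 0.0257]
eef_rot: [3.141, 0.001, 2.334]
force: [-0.4, -0.3, 0.4]
grip_width: 0.0734
grip_force: 0.0
```

Request:
step_arm:
  plan:
    - {"dx": 0, "dy": 0, "dz": 0, "rx": 0, "ry": 0, "rz": 0, "claw": 1}
    - {"dx": 0, "dy": 0, "dz": 0, "rx": 0, "ry": 0, "rz": 0, "claw": 1}
    - {"dx": 0, "dy": 0, "dz": 0, "rx": 0, "ry": 0, "rz": 0, "claw": 1}
    - {"dx": 0, "dy": 0, "dz": 0, "rx": 0, "ry": 0, "rz": 0, "claw": 1}

```text
time_s: 5.2
ee_pos: [0.4442, -0.3246, 0.0249]
eef_rot: [-3.142, 0.0, 2.334]
force: [-0.5, 0.2, 2.2]
grip_width: 0.054
grip_force: 25.0
```

```bash
python3 -c "
from h import *
togo(444,-324.1,25,133.7)"
```

```text
t 5.20 at [ 444.2 -324.6   24.9] rpy [-1.8000e+02  1.0000e-02  1.3374e+02] F [-0.5  0.2  2.2] w 54.0 gf 25.0
rz 0.0005 dx 0.005 dy 0.002 dz -0.001
```

Request:
step_arm:
  plan:
    - {"dx": 0, "dy": 0, "dz": -0.1, "rx": 0, "ry": 0, "rz": 0, "claw": 1}
    - {"dx": 0, "dy": 0, "dz": -0.2, "rx": 0, "ry": 0, "rz": 0, "claw": 1}
    - {"dx": 0, "dy": 0, "dz": -0.25, "rx": 0, "ry": 0, "rz": 0, "claw": 1}
    - {"dx": 0, "dy": 0, "dz": -0.25, "rx": 0, "ry": 0, "rz": 0, "claw": 1}
    - {"dx": 0, "dy": 0, "dz": -0.25, "rx": 0, "ry": 0, "rz": 0, "claw": 1}
    - {"dx": 0, "dy": 0, "dz": -0.25, "rx": 0, "ry": 0, "rz": 0, "claw": 1}
    - {"dx": 0, "dy": 0, "dz": -0.25, "rx": 0, "ry": 0, "rz": 0, "claw": 1}
    - {"dx": 0, "dy": 0, "dz": -0.25, "rx": 0, "ry": 0, "rz": 0, "claw": 1}
    - {"dx": 0, "dy": 0, "dz": -0.15, "rx": 0, "ry": 0, "rz": 0, "claw": 1}
    - {"dx": 0, "dy": 0, "dz": -0.05, "rx": 0, "ry": 0, "rz": 0, "claw": 1}

```text
time_s: 6.2
ee_pos: [0.4443, -0.3247, 0.2267]
eef_rot: [3.141, 0.002, 2.334]
force: [-0.4, 0.1, -2.8]
grip_width: 0.054
grip_force: 25.0
```

Request:
step_arm:
  plan:
    - {"dx": 0, "dy": 0, "dz": 0, "rx": 0, "ry": 0, "rz": 0.04, "claw": 1}
    - {"dx": 0, "dy": 0, "dz": 0, "rx": 0, "ry": 0, "rz": 0.08, "claw": 1}
    - {"dx": 0, "dy": 0, "dz": 0, "rx": 0, "ry": 0, "rz": 0.08, "claw": 1}
    - {"dx": 0, "dy": 0, "dz": 0, "rx": 0, "ry": 0, "rz": 0.08, "claw": 1}
    - {"dx": 0, "dy": 0, "dz": 0, "rx": 0, "ry": 0, "rz": 0.08, "claw": 1}
    - {"dx": 0, "dy": 0, "dz": 0, "rx": 0, "ry": 0, "rz": 0.08, "claw": 1}
    - {"dx": 0, "dy": 0, "dz": 0, "rx": 0, "ry": 0, "rz": 0.08, "claw": 1}
    - {"dx": 0, "dy": 0, "dz": 0, "rx": 0, "ry": 0, "rz": 0.08, "claw": 1}
    - {"dx": 0, "dy": 0, "dz": 0, "rx": 0, "ry": 0, "rz": 0.037, "claw": 1}
    - {"dx": 0, "dy": 0, "dz": 0, "rx": 0, "ry": 0, "rz": 0, "claw": 1}

```text
time_s: 7.2
ee_pos: [0.4438, -0.3244, 0.2241]
eef_rot: [-3.14, -0.001, 1.333]
force: [0.2, 0.4, -2.3]
grip_width: 0.054
grip_force: 25.0
```

```bash
python3 -c "
from h import *
togo(530.7,-2.1,220,76.4)"
```

```text
t 7.20 at [ 443.8 -324.4  224.1] rpy [-1.7993e+02 -4.0000e-02  7.6360e+01] F [ 0.2  0.4 -2.3] w 54.0 gf 25.0
rz -0.0005 dx 3.336 dy 0.087 dz 0.041
```

Request:
step_arm:
  plan:
    - {"dx": 0.2, "dy": 0, "dz": 0, "rx": 0, "ry": 0, "rz": 0, "claw": 1}
    - {"dx": 0.4, "dy": 0.01, "dz": 0, "rx": 0, "ry": 0, "rz": 0, "claw": 1}
    - {"dx": 0.45, "dy": 0.01, "dz": 0, "rx": 0, "ry": 0, "rz": 0, "claw": 1}
    - {"dx": 0.45, "dy": 0.01, "dz": 0, "rx": 0, "ry": 0, "rz": 0, "claw": 1}
    - {"dx": 0.45, "dy": 0.01, "dz": 0, "rx": 0, "ry": 0, "rz": 0, "claw": 1}
    - {"dx": 0.45, "dy": 0.01, "dz": 0, "rx": 0, "ry": 0, "rz": 0, "claw": 1}
    - {"dx": 0.4, "dy": 0.01, "dz": 0, "rx": 0, "ry": 0, "rz": 0, "claw": 1}
    - {"dx": 0.3, "dy": 0.01, "dz": 0, "rx": 0, "ry": 0, "rz": 0, "claw": 1}
    - {"dx": 0.18, "dy": 0.01, "dz": 0, "rx": 0, "ry": 0, "rz": 0, "claw": 1}
    - {"dx": 0.056, "dy": 0.007, "dz": 0, "rx": 0, "ry": 0, "rz": 0, "claw": 1}

```text
time_s: 8.2
ee_pos: [0.531, -0.0008, 0.2243]
eef_rot: [-3.141, -0.0, 1.337]
force: [-0.3, -0.3, -2.6]
grip_width: 0.0539
grip_force: 25.0
```

Request:
step_arm:
  plan:
    - {"dx": 0, "dy": 0, "dz": 0, "rx": 0, "ry": 0, "rz": 0, "claw": 1}
    - {"dx": 0, "dy": 0, "dz": 0, "rx": 0, "ry": 0, "rz": 0, "claw": 1}
    - {"dx": 0, "dy": 0, "dz": 0, "rx": 0, "ry": 0, "rz": 0, "claw": 1}

```text
time_s: 8.5
ee_pos: [0.5308, -0.0033, 0.2247]
eef_rot: [-3.141, 0.0, 1.333]
force: [-0.7, 0.6, -3.0]
grip_width: 0.0543
grip_force: 25.0
```

Run:
```python
from h import *
np.set_printoptions(precision=1,suppress=True)
togo(530.7,-2.1,220,76.4)
c=viewer.camera("top");s=viewer.camera("side")
W=cloud(c);V=cloud(s)
C=np.array([510,-87.6])/1000
for n,X in(("top",W),("side",V)):
    m=(np.hypot(X[...,0]-C[0],X[...,1]-C[1])<.022)&(X[...,2]>.215)&(X[...,2]<.25)
    P=X[m]*1000;print(n,len(P),P.mean(0) if len(P) else"",np.median(P[:,2]) if len(P) else "")
u,v=[int(k) for k in proj(c,[.51,-.088,.235])];a=c["img"][v-35:v+35,u-50:u+30]
b=s["img"];u,v=[int(k) for k in proj(s,[.51,-.07,.19])];b=b[v-60:v+40,u-40:u+60]
A=cv2.resize(a,(480,420),interpolation=2);B=cv2.resize(b,(420,420),interpolation=2)
save("fit1.png",cv2.resize(np.hstack([A,B]),(800,373)))
```

```text
t 8.50 at [530.8  -3.3 224.7] rpy [-180.     0.    76.4] F [-0.7  0.6 -3. ] w 54.3 gf 25.0
rz -0.0005 dx 0.012 dy -0.004 dz 0.047
top 196 [508.5 -88.1 233.2] 234.03587556632613
side 197 [506.5 -91.6 229.6] 231.58515049937074
```

View pics/fit1.png

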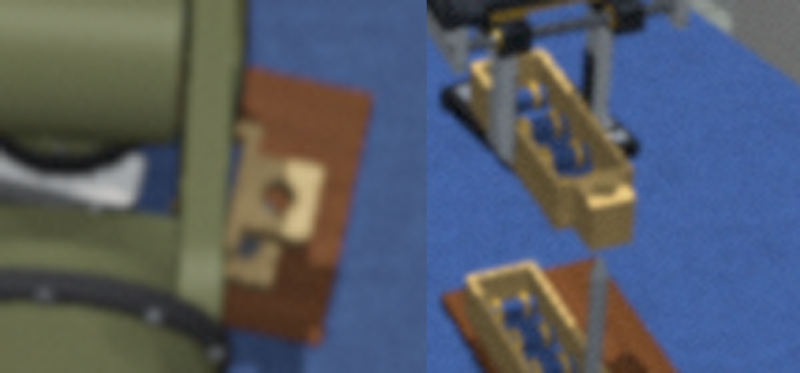

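Run:
```python
from h import *
np.set_printoptions(precision=1,suppress=True)
a=np.radians(-13.6);R=np.array([[np.cos(a),np.sin(a)],[-np.sin(a),np.cos(a)]])
c=viewer.camera("top");W=cloud(c)
m=(W[...,2]>.222)&(W[...,2]<.25)&(np.hypot(W[...,0]-.51,W[...,1]+.088)<.06)
P=(W[m][:,:2]*1000-[510,-87.6])@R.T   # stand axes about the post
B=P[(P[:,1]<10)];print("block x",np.percentile(B[:,0],[0,3,97,100]),"y min",np.percentile(P[:,1],[0,3]),"z",np.median(W[m][:,2])*1000)
for lo,hi in((-12,-6),(-6,0),(0,6)):
    q=B[(B[:,1]>lo)&(B[:,1]<hi)];print(lo,hi,len(q),q[:,0].min(),q[:,0].max())
# bore: pixels inside the block seen lower down
Q=(W[...,:2]*1000-[510,-87.6])@R.T
C=-c["R"].T@c["t"];s=(.2355-C[2])/(W[...,2]-C[2]);T=C+(W-C)*s[...,None];T=(T[...,:2]*1000-[510,-87.6])@R.T
h=(W[...,2]<.222)&(np.abs(T[...,0])<11)&(np.abs(T[...,1])<11);print("bore px",h.sum(),T[h].mean(0),"seen z",np.median(W[h][:,2])*1000)
```

```text
block x [-20.6 -15.8  13.5  14.7] y min [-17.8 -16.9] z 234.42174972837725
-12 -6 33 -15.893494954607455 14.709121677298265
-6 0 23 -16.24386739431133 13.415384829897437
0 6 31 -15.81612300631533 13.622735947647703
bore px 27 [-1.6 -2.6] seen z 11.723758303552051
```

Request:
step_arm:
  plan:
    - {"dx": 0.02, "dy": 0, "dz": 0, "rx": 0, "ry": 0, "rz": 0, "claw": 1}
    - {"dx": 0, "dy": 0, "dz": 0.06, "rx": 0, "ry": 0, "rz": 0, "claw": 1}
    - {"dx": 0, "dy": 0, "dz": 0.06, "rx": 0, "ry": 0, "rz": 0, "claw": 1}
    - {"dx": 0, "dy": 0, "dz": 0.05, "rx": 0, "ry": 0, "rz": 0, "claw": 1}
    - {"dx": 0, "dy": 0, "dz": 0.04, "rx": 0, "ry": 0, "rz": 0, "claw": 1}
    - {"dx": 0, "dy": 0, "dz": 0.03, "rx": 0, "ry": 0, "rz": 0, "claw": 1}
    - {"dx": 0, "dy": 0, "dz": 0.03, "rx": 0, "ry": 0, "rz": 0, "claw": 1}
    - {"dx": 0, "dy": 0, "dz": 0.02, "rx": 0, "ry": 0, "rz": 0, "claw": 1}
    - {"dx": 0, "dy": 0, "dz": 0, "rx": 0, "ry": 0, "rz": 0, "claw": 1}
    - {"dx": 0, "dy": 0, "dz": 0, "rx": 0, "ry": 0, "rz": 0, "claw": 1}

```text
time_s: 9.65
ee_pos: [0.5315, -0.0004, 0.1958]
eef_rot: [3.141, 0.0, 1.334]
force: [-0.2, 0.0, -2.0]
grip_width: 0.0539
grip_force: 25.0
```

Run:
```python
from h import *
np.set_printoptions(precision=1,suppress=True)
togo(530.7,-2.1,71.5,76.4);print(telemetry.get_obs()["moment"])
a=np.radians(-13.6);R=np.array([[np.cos(a),np.sin(a)],[-np.sin(a),np.cos(a)]])
c=viewer.camera("top")
u,v=[int(k) for k in proj(c,[.51,-.088,.205])];A=c["img"][v-20:v+20,u-25:u+20]
s=viewer.camera("side")
u,v=[int(k) for k in proj(s,[.51,-.088,.18])];B=s["img"][v-30:v+30,u-30:u+30]
save("fit2.png",np.hstack([cv2.resize(A,(405,360),interpolation=2),cv2.resize(B,(360,360),interpolation=2)]))
```

```text
t 9.65 at [531.5  -0.4 195.8] rpy [180.    0.   76.4] F [-0.2  0.  -2. ] w 53.9 gf 25.0
rz 0.0001 dx -0.018 dy -0.004 dz 1.243
[-0.   0.1 -0. ]
```

View pics/fit2.png

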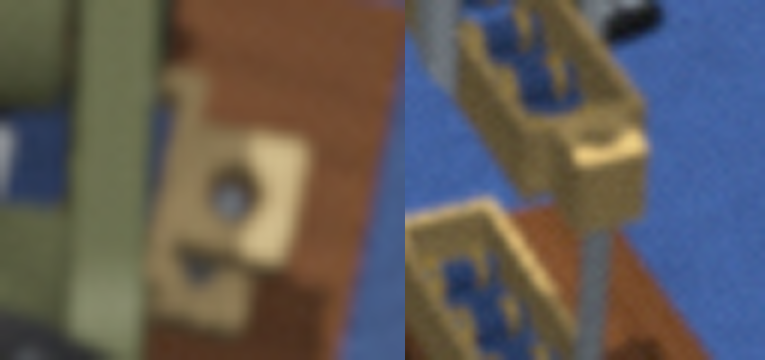

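The post tip shows grey inside the bore at (233,200), and the side view has the post running up into the block, with no contact force. Lower slowly while watching the force.

Request:
step_arm:
  plan:
    - {"dx": -0.005, "dy": 0, "dz": 0.02, "rx": 0, "ry": 0, "rz": 0, "claw": 1}
    - {"dx": 0, "dy": 0, "dz": 0.02, "rx": 0, "ry": 0, "rz": 0, "claw": 1}
    - {"dx": 0, "dy": 0, "dz": 0.02, "rx": 0, "ry": 0, "rz": 0, "claw": 1}
    - {"dx": 0, "dy": 0, "dz": 0.02, "rx": 0, "ry": 0, "rz": 0, "claw": 1}
    - {"dx": 0, "dy": 0, "dz": 0.02, "rx": 0, "ry": 0, "rz": 0, "claw": 1}
    - {"dx": 0, "dy": 0, "dz": 0, "rx": 0, "ry": 0, "rz": 0, "claw": 1}
    - {"dx": 0, "dy": 0, "dz": 0, "rx": 0, "ry": 0, "rz": 0, "claw": 1}

```text
time_s: 10.45
ee_pos: [0.5314, -0.001, 0.1857]
eef_rot: [3.141, 0.0, 1.334]
force: [2.5, -0.8, -3.0]
grip_width: 0.054
grip_force: 25.0
```

```bash
python3 -c "
from h import *
togo(530.7,-2.1,71.5,76.4);print(telemetry.get_obs()['moment'])"
```

```text
t 10.45 at [531.4  -1.  185.7] rpy [179.99   0.    76.41] F [ 2.5 -0.8 -3. ] w 54.0 gf 25.0
rz 0.0001 dx -0.013 dy -0.004 dz 1.142
[-0.14646156 -0.22550744  0.18513204]
```

Request:
step_arm:
  plan:
    - {"dx": 0, "dy": 0.008, "dz": 0, "rx": 0, "ry": 0, "rz": 0, "claw": 1}
    - {"dx": 0, "dy": 0.007, "dz": 0, "rx": 0, "ry": 0, "rz": 0, "claw": 1}
    - {"dx": 0, "dy": 0, "dz": 0.03, "rx": 0, "ry": 0, "rz": 0, "claw": 1}
    - {"dx": 0, "dy": 0, "dz": 0.03, "rx": 0, "ry": 0, "rz": 0, "claw": 1}
    - {"dx": 0, "dy": 0, "dz": 0, "rx": 0, "ry": 0, "rz": 0, "claw": 1}
    - {"dx": 0, "dy": 0, "dz": 0, "rx": 0, "ry": 0, "rz": 0, "claw": 1}

```text
time_s: 11.05
ee_pos: [0.5327, -0.0013, 0.1796]
eef_rot: [-3.141, 0.0, 1.334]
force: [-0.5, 0.4, -2.8]
grip_width: 0.0538
grip_force: 25.0
```

```bash
python3 -c "
from h import *
togo(530.7,-2.1,71.5,76.4);print(telemetry.get_obs()['moment'])"
```

```text
t 11.05 at [532.7  -1.3 179.6] rpy [-179.98    0.     76.4 ] F [-0.5  0.4 -2.8] w 53.8 gf 25.0
rz 0.0000 dx -0.013 dy -0.018 dz 1.081
[-0.07917548  0.06052542  0.03639354]
```

Request:
step_arm:
  plan:
    - {"dx": 0, "dy": 0, "dz": 0.04, "rx": 0, "ry": 0, "rz": 0, "claw": 1}
    - {"dx": 0, "dy": 0, "dz": 0.04, "rx": 0, "ry": 0, "rz": 0, "claw": 1}
    - {"dx": 0, "dy": 0, "dz": 0.04, "rx": 0, "ry": 0, "rz": 0, "claw": 1}
    - {"dx": 0, "dy": 0, "dz": 0.04, "rx": 0, "ry": 0, "rz": 0, "claw": 1}
    - {"dx": 0, "dy": 0, "dz": 0.04, "rx": 0, "ry": 0, "rz": 0, "claw": 1}
    - {"dx": 0, "dy": 0, "dz": 0.04, "rx": 0, "ry": 0, "rz": 0, "claw": 1}
    - {"dx": 0, "dy": 0, "dz": 0.04, "rx": 0, "ry": 0, "rz": 0, "claw": 1}
    - {"dx": 0, "dy": 0, "dz": 0.04, "rx": 0, "ry": 0, "rz": 0, "claw": 1}
    - {"dx": 0, "dy": 0, "dz": 0.04, "rx": 0, "ry": 0, "rz": 0, "claw": 1}
    - {"dx": 0, "dy": 0, "dz": 0.04, "rx": 0, "ry": 0, "rz": 0, "claw": 1}

```text
time_s: 12.05
ee_pos: [0.5328, -0.0013, 0.1394]
eef_rot: [3.142, -0.0, 1.334]
force: [0.4, 0.6, -2.7]
grip_width: 0.0539
grip_force: 25.0
```

```bash
python3 -c "
from h import *
togo(530.7,-2.1,71.5,76.4);print(telemetry.get_obs()['moment'])"
```

```text
t 12.05 at [532.8  -1.3 139.4] rpy [180.    -0.    76.41] F [ 0.4  0.6 -2.7] w 53.9 gf 25.0
rz 0.0001 dx -0.013 dy -0.019 dz 0.679
[-0.03031873  0.07576395 -0.02329246]
```

Request:
step_arm:
  plan:
    - {"dx": 0, "dy": 0, "dz": 0.06, "rx": 0, "ry": 0, "rz": 0, "claw": 1}
    - {"dx": 0, "dy": 0, "dz": 0.06, "rx": 0, "ry": 0, "rz": 0, "claw": 1}
    - {"dx": 0, "dy": 0, "dz": 0.06, "rx": 0, "ry": 0, "rz": 0, "claw": 1}
    - {"dx": 0, "dy": 0, "dz": 0.06, "rx": 0, "ry": 0, "rz": 0, "claw": 1}
    - {"dx": 0, "dy": 0, "dz": 0.06, "rx": 0, "ry": 0, "rz": 0, "claw": 1}
    - {"dx": 0, "dy": 0, "dz": 0.06, "rx": 0, "ry": 0, "rz": 0, "claw": 1}
    - {"dx": 0, "dy": 0, "dz": 0.06, "rx": 0, "ry": 0, "rz": 0, "claw": 1}
    - {"dx": 0, "dy": 0, "dz": 0.06, "rx": 0, "ry": 0, "rz": 0, "claw": 1}
    - {"dx": 0, "dy": 0, "dz": 0.05, "rx": 0, "ry": 0, "rz": 0, "claw": 1}
    - {"dx": 0, "dy": 0, "dz": 0.03, "rx": 0, "ry": 0, "rz": 0, "claw": 1}

```text
time_s: 13.05
ee_pos: [0.5327, -0.0013, 0.0832]
eef_rot: [-3.141, 0.0, 1.334]
force: [1.0, 0.6, -2.2]
grip_width: 0.0538
grip_force: 25.0
```

Request:
step_arm:
  plan:
    - {"dx": 0, "dy": 0, "dz": 0.02, "rx": 0, "ry": 0, "rz": 0, "claw": 1}
    - {"dx": 0, "dy": 0, "dz": 0.02, "rx": 0, "ry": 0, "rz": 0, "claw": 1}
    - {"dx": 0, "dy": 0, "dz": 0.01, "rx": 0, "ry": 0, "rz": 0, "claw": 1}
    - {"dx": 0, "dy": 0, "dz": 0.01, "rx": 0, "ry": 0, "rz": 0, "claw": 1}
    - {"dx": 0, "dy": 0, "dz": 0, "rx": 0, "ry": 0, "rz": 0, "claw": 1}

```text
time_s: 13.55
ee_pos: [0.5328, -0.0013, 0.0777]
eef_rot: [3.142, -0.0, 1.334]
force: [0.7, 0.4, -2.9]
grip_width: 0.0539
grip_force: 25.0
```

```bash
python3 -c "
from h import *
togo(530.7,-2.1,70.9,76.4);print(telemetry.get_obs()['moment'])"
```

```text
t 13.55 at [532.8  -1.3  77.7] rpy [180.    -0.    76.41] F [ 0.7  0.4 -2.9] w 53.9 gf 25.0
rz 0.0001 dx -0.013 dy -0.019 dz 0.068
[-0.0342517   0.1158061   0.03089809]
```

Request:
step_arm:
  plan:
    - {"dx": 0, "dy": 0, "dz": 0.01, "rx": 0, "ry": 0, "rz": 0, "claw": 1}
    - {"dx": 0, "dy": 0, "dz": 0.01, "rx": 0, "ry": 0, "rz": 0, "claw": 1}
    - {"dx": 0, "dy": 0, "dz": 0.01, "rx": 0, "ry": 0, "rz": 0, "claw": 1}
    - {"dx": 0, "dy": 0, "dz": 0.01, "rx": 0, "ry": 0, "rz": 0, "claw": 1}
    - {"dx": 0, "dy": 0, "dz": 0.01, "rx": 0, "ry": 0, "rz": 0, "claw": 1}
    - {"dx": 0, "dy": 0, "dz": 0.01, "rx": 0, "ry": 0, "rz": 0, "claw": 1}
    - {"dx": 0, "dy": 0, "dz": 0, "rx": 0, "ry": 0, "rz": 0, "claw": 1}
    - {"dx": 0, "dy": 0, "dz": 0, "rx": 0, "ry": 0, "rz": 0, "claw": 1}

```text
time_s: 14.35
ee_pos: [0.5328, -0.0013, 0.0717]
eef_rot: [-3.142, -0.0, 1.334]
force: [0.1, 0.8, -2.7]
grip_width: 0.0538
grip_force: 25.0
```

Request:
step_arm:
  plan:
    - {"dx": 0, "dy": 0, "dz": 0.006, "rx": 0, "ry": 0, "rz": 0, "claw": 1}
    - {"dx": 0, "dy": 0, "dz": 0, "rx": 0, "ry": 0, "rz": 0, "claw": 1}

```text
time_s: 14.55
ee_pos: [0.5328, -0.0013, 0.0711]
eef_rot: [-3.142, 0.0, 1.334]
force: [-0.2, -0.7, -2.2]
grip_width: 0.0539
grip_force: 25.0
```

```bash
python3 -c "
from h import *
togo(530.7,-2.1,70.9,76.4);print(telemetry.get_obs()['moment'])"
```

```text
t 14.55 at [532.8  -1.3  71.1] rpy [-180.      0.     76.41] F [-0.2 -0.7 -2.2] w 53.9 gf 25.0
rz 0.0001 dx -0.013 dy -0.018 dz 0.002
[-0.00462087  0.03376458 -0.05170124]
```

Request:
step_arm:
  plan:
    - {"dx": 0, "dy": 0, "dz": 0.004, "rx": 0, "ry": 0, "rz": 0, "claw": 1}
    - {"dx": 0, "dy": 0, "dz": 0, "rx": 0, "ry": 0, "rz": 0, "claw": 1}

```text
time_s: 14.75
ee_pos: [0.5328, -0.0013, 0.0709]
eef_rot: [3.141, -0.0, 1.334]
force: [-1.9, -0.1, 0.3]
grip_width: 0.0542
grip_force: 25.0
```

Request:
step_arm:
  plan:
    - {"dx": 0, "dy": 0, "dz": 0.004, "rx": 0, "ry": 0, "rz": 0, "claw": 1}
    - {"dx": 0, "dy": 0, "dz": 0, "rx": 0, "ry": 0, "rz": 0, "claw": 1}

```text
time_s: 14.95
ee_pos: [0.5328, -0.0013, 0.0709]
eef_rot: [3.141, 0.0, 1.334]
force: [-3.5, -0.4, 5.7]
grip_width: 0.054
grip_force: 25.0
```

Seated: the height stops at 70.9 mm and the vertical force reverses. Release and rise.

Request:
step_arm:
  plan:
    - {"dx": 0, "dy": 0, "dz": -0.004, "rx": 0, "ry": 0, "rz": 0, "claw": 0.4}
    - {"dx": 0, "dy": 0, "dz": 0, "rx": 0, "ry": 0, "rz": 0, "claw": 0.2}
    - {"dx": 0, "dy": 0, "dz": 0, "rx": 0, "ry": 0, "rz": 0, "claw": 0.1}
    - {"dx": 0, "dy": 0, "dz": 0, "rx": 0, "ry": 0, "rz": 0, "claw": 0}
    - {"dx": 0, "dy": 0, "dz": -0.1, "rx": 0, "ry": 0, "rz": 0, "claw": 0}
    - {"dx": 0, "dy": 0, "dz": -0.3, "rx": 0, "ry": 0, "rz": 0, "claw": 0}
    - {"dx": 0, "dy": 0, "dz": -0.4, "rx": 0, "ry": 0, "rz": 0, "claw": 0}
    - {"dx": 0, "dy": 0, "dz": -0.4, "rx": 0, "ry": 0, "rz": 0, "claw": 0}
    - {"dx": 0, "dy": 0, "dz": -0.3, "rx": 0, "ry": 0, "rz": 0, "claw": 0}

```text
time_s: 15.85
ee_pos: [0.533, -0.0013, 0.2242]
eef_rot: [3.139, -0.0, 1.334]
force: [0.4, -0.3, -0.2]
grip_width: 0.0938
grip_force: 0.0
```

```bash
python3 -c "
from h import *
togo(493.2,320.3,130,45.9)"
```

```text
t 15.85 at [533.   -1.3 224.2] rpy [ 1.7985e+02 -3.0000e-02  7.6410e+01] F [ 0.4 -0.3 -0.2] w 93.8 gf 0.0
rz 0.3389 dx 2.032 dy -2.524 dz 0.942
```

Request:
step_arm:
  plan:
    - {"dx": 0, "dy": 0, "dz": 0, "rx": 0, "ry": 0, "rz": 0.085, "claw": 0}
    - {"dx": 0, "dy": 0, "dz": 0, "rx": 0, "ry": 0, "rz": 0.085, "claw": 0}
    - {"dx": 0, "dy": 0, "dz": 0, "rx": 0, "ry": 0, "rz": 0.085, "claw": 0}
    - {"dx": 0, "dy": 0, "dz": 0, "rx": 0, "ry": 0, "rz": 0.084, "claw": 0}
    - {"dx": 0.3, "dy": -0.36, "dz": 0, "rx": 0, "ry": 0, "rz": 0, "claw": 0}
    - {"dx": 0.3, "dy": -0.36, "dz": 0, "rx": 0, "ry": 0, "rz": 0, "claw": 0}
    - {"dx": 0.3, "dy": -0.36, "dz": 0, "rx": 0, "ry": 0, "rz": 0, "claw": 0}
    - {"dx": 0.3, "dy": -0.36, "dz": 0, "rx": 0, "ry": 0, "rz": 0, "claw": 0}
    - {"dx": 0.3, "dy": -0.36, "dz": 0, "rx": 0, "ry": 0, "rz": 0, "claw": 0}
    - {"dx": 0.3, "dy": -0.36, "dz": 0, "rx": 0, "ry": 0, "rz": 0, "claw": 0}

```text
time_s: 16.85
ee_pos: [0.5024, 0.2802, 0.2217]
eef_rot: [3.141, -0.001, 0.801]
force: [0.9, -0.9, 0.5]
grip_width: 0.0939
grip_force: 0.0
```

Request:
step_arm:
  plan:
    - {"dx": 0.2, "dy": -0.36, "dz": 0.2, "rx": 0, "ry": 0, "rz": 0, "claw": 0}
    - {"dx": 0, "dy": 0, "dz": 0.3, "rx": 0, "ry": 0, "rz": 0, "claw": 0}
    - {"dx": 0, "dy": 0, "dz": 0.3, "rx": 0, "ry": 0, "rz": 0, "claw": 0}
    - {"dx": 0, "dy": 0, "dz": 0, "rx": 0, "ry": 0, "rz": 0, "claw": 0}
    - {"dx": 0, "dy": 0, "dz": 0, "rx": 0, "ry": 0, "rz": 0, "claw": 0}

```text
time_s: 17.35
ee_pos: [0.4913, 0.3177, 0.142]
eef_rot: [3.141, -0.0, 0.801]
force: [0.3, 0.1, 0.7]
grip_width: 0.0942
grip_force: 0.0
```

Run:
```python
from h import *
np.set_printoptions(precision=1,suppress=True)
togo(493.2,320.3,35,45.9)
c=viewer.camera("top");W=cloud(c)
print("upper",rect(W,(255,165,385,262),.074,.092,.082,c)[0]);print("plate",rect(W,(262,165,385,262),.005,.095,.010,c)[0])
a=c["img"][165:265,255:390];s=viewer.camera("side");u,v=[int(k) for k in proj(s,[.53,-.05,.08])];b=s["img"][v-50:v+50,u-65:u+65]
save("fit3.png",np.vstack([cv2.resize(a,(405,300),interpolation=2),cv2.resize(b,(405,300),interpolation=2)]))
```

```text
t 17.35 at [491.3 317.7 142. ] rpy [180.   -0.   45.9] F [0.3 0.1 0.7] w 94.2 gf 0.0
rz -0.0002 dx 0.031 dy -0.005 dz 1.070
upper [527.  -16.2  54.6 177.5 166.9  80.5]
plate [555.8 -22.8 134.3 244.4 166.1  11.6]
```

View pics/fit3.png

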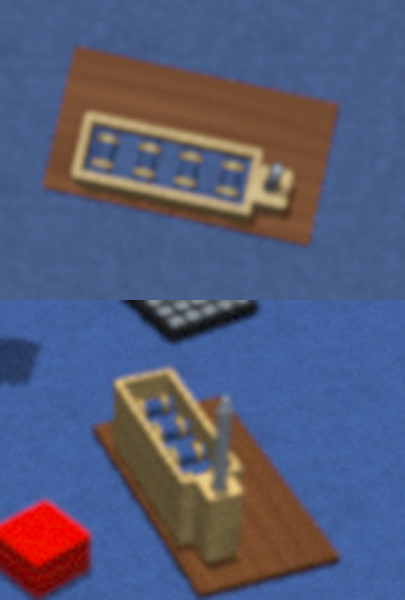

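The upper tray sits square over the lower one (82 mm top, same centre and angle within 0.5 mm and 0.2°). Now grip the rail.

Request:
step_arm:
  grip_force: 20
  plan:
    - {"dx": 0.03, "dy": 0, "dz": 0.3, "rx": 0, "ry": 0, "rz": 0, "claw": 0}
    - {"dx": 0, "dy": 0, "dz": 0.3, "rx": 0, "ry": 0, "rz": 0, "claw": 0}
    - {"dx": 0, "dy": 0, "dz": 0.25, "rx": 0, "ry": 0, "rz": 0, "claw": 0}
    - {"dx": 0, "dy": 0, "dz": 0.15, "rx": 0, "ry": 0, "rz": 0, "claw": 0}
    - {"dx": 0, "dy": 0, "dz": 0.05, "rx": 0, "ry": 0, "rz": 0, "claw": 0.2}
    - {"dx": 0, "dy": 0, "dz": 0, "rx": 0, "ry": 0, "rz": 0, "claw": 0.5}
    - {"dx": 0, "dy": 0, "dz": 0, "rx": 0, "ry": 0, "rz": 0, "claw": 0.7}
    - {"dx": 0, "dy": 0, "dz": 0, "rx": 0, "ry": 0, "rz": 0, "claw": 1}
    - {"dx": 0, "dy": 0, "dz": 0, "rx": 0, "ry": 0, "rz": 0, "claw": 1}
    - {"dx": 0, "dy": 0, "dz": 0, "rx": 0, "ry": 0, "rz": 0, "claw": 1}

```text
time_s: 18.45
ee_pos: [0.4933, 0.32, 0.0362]
eef_rot: [3.141, -0.001, 0.801]
force: [0.0, 0.6, -0.0]
grip_width: 0.0492
grip_force: 0.0
```

Request:
step_arm:
  plan:
    - {"dx": 0, "dy": 0, "dz": 0, "rx": 0, "ry": 0, "rz": 0, "claw": 1}
    - {"dx": 0, "dy": 0, "dz": 0, "rx": 0, "ry": 0, "rz": 0, "claw": 1}
    - {"dx": 0, "dy": 0, "dz": 0, "rx": 0, "ry": 0, "rz": 0, "claw": 1}

```text
time_s: 18.75
ee_pos: [0.4931, 0.3199, 0.0357]
eef_rot: [-3.142, 0.0, 0.801]
force: [-0.6, -0.6, 0.4]
grip_width: 0.0255
grip_force: 0.0
```

```bash
python3 -c "
from h import *
togo(493.2,320.3,37,45.9)"
```

```text
t 18.75 at [493.1 319.9  35.7] rpy [-180.     0.    45.9] F [-0.6 -0.6  0.4] w 25.5 gf 0.0
rz -0.0000 dx 0.004 dy -0.003 dz -0.013
```

Request:
step_arm:
  plan:
    - {"dx": 0, "dy": 0, "dz": 0, "rx": 0, "ry": 0, "rz": 0, "claw": 1}
    - {"dx": 0, "dy": 0, "dz": 0, "rx": 0, "ry": 0, "rz": 0, "claw": 1}
    - {"dx": 0, "dy": 0, "dz": 0, "rx": 0, "ry": 0, "rz": 0, "claw": 1}

```text
time_s: 19.05
ee_pos: [0.4932, 0.3199, 0.0358]
eef_rot: [3.142, -0.0, 0.801]
force: [0.8, -0.9, 0.3]
grip_width: 0.0215
grip_force: 20.0
```

Request:
step_arm:
  plan:
    - {"dx": 0, "dy": 0, "dz": -0.1, "rx": 0, "ry": 0, "rz": 0, "claw": 1}
    - {"dx": 0, "dy": 0, "dz": -0.25, "rx": 0, "ry": 0, "rz": 0, "claw": 1}
    - {"dx": 0, "dy": 0, "dz": -0.3, "rx": 0, "ry": 0, "rz": 0, "claw": 1}
    - {"dx": 0, "dy": 0, "dz": -0.25, "rx": 0, "ry": 0, "rz": 0, "claw": 1}
    - {"dx": 0, "dy": 0, "dz": -0.1, "rx": 0, "ry": 0, "rz": 0, "claw": 1}
    - {"dx": 0, "dy": 0, "dz": 0, "rx": 0, "ry": 0, "rz": -0.085, "claw": 1}
    - {"dx": 0, "dy": 0, "dz": 0, "rx": 0, "ry": 0, "rz": -0.085, "claw": 1}
    - {"dx": 0, "dy": 0, "dz": 0, "rx": 0, "ry": 0, "rz": -0.085, "claw": 1}
    - {"dx": 0, "dy": 0, "dz": 0, "rx": 0, "ry": 0, "rz": -0.084, "claw": 1}
    - {"dx": 0, "dy": 0, "dz": 0, "rx": 0, "ry": 0, "rz": 0, "claw": 1}

```text
time_s: 20.05
ee_pos: [0.4928, 0.3197, 0.1352]
eef_rot: [-3.141, 0.001, 1.336]
force: [-0.5, 0.5, -2.5]
grip_width: 0.0218
grip_force: 20.0
```

```bash
python3 -c "
from h import *
togo(639.5,-42.6,36,76.4)"
```

```text
t 20.05 at [492.8 319.7 135.2] rpy [-1.7995e+02  4.0000e-02  7.6530e+01] F [-0.5  0.5 -2.5] w 21.8 gf 20.0
rz 0.0014 dx -3.177 dy 2.278 dz 0.992
```

Request:
step_arm:
  plan:
    - {"dx": -0.15, "dy": 0.15, "dz": 0, "rx": 0, "ry": 0, "rz": 0, "claw": 1}
    - {"dx": -0.3, "dy": 0.3, "dz": 0, "rx": 0, "ry": 0, "rz": 0, "claw": 1}
    - {"dx": -0.3, "dy": 0.3, "dz": 0, "rx": 0, "ry": 0, "rz": 0, "claw": 1}
    - {"dx": -0.3, "dy": 0.3, "dz": 0, "rx": 0, "ry": 0, "rz": 0, "claw": 1}
    - {"dx": -0.3, "dy": 0.3, "dz": 0, "rx": 0, "ry": 0, "rz": 0, "claw": 1}
    - {"dx": -0.35, "dy": 0.3, "dz": 0, "rx": 0, "ry": 0, "rz": 0, "claw": 1}
    - {"dx": -0.35, "dy": 0.25, "dz": 0, "rx": 0, "ry": 0, "rz": 0, "claw": 1}
    - {"dx": -0.35, "dy": 0.2, "dz": 0, "rx": 0, "ry": 0, "rz": 0, "claw": 1}
    - {"dx": -0.35, "dy": 0.1, "dz": 0, "rx": 0, "ry": 0, "rz": 0, "claw": 1}
    - {"dx": -0.3, "dy": 0.08, "dz": 0, "rx": 0, "ry": 0, "rz": 0, "claw": 1}

```text
time_s: 21.05
ee_pos: [0.6429, -0.0322, 0.1351]
eef_rot: [-3.141, 0.0, 1.328]
force: [1.1, -0.0, -1.5]
grip_width: 0.0215
grip_force: 20.0
```

Request:
step_arm:
  plan:
    - {"dx": -0.12, "dy": 0, "dz": 0.2, "rx": 0, "ry": 0, "rz": 0, "claw": 1}
    - {"dx": 0, "dy": 0, "dz": 0.2, "rx": 0, "ry": 0, "rz": 0, "claw": 1}
    - {"dx": 0, "dy": 0, "dz": 0.2, "rx": 0, "ry": 0, "rz": 0, "claw": 1}
    - {"dx": 0, "dy": 0, "dz": 0, "rx": 0, "ry": 0, "rz": 0, "claw": 1}
    - {"dx": 0, "dy": 0, "dz": 0, "rx": 0, "ry": 0, "rz": 0, "claw": 1}

```text
time_s: 21.55
ee_pos: [0.6402, -0.0418, 0.0759]
eef_rot: [-3.141, 0.0, 1.331]
force: [0.4, 0.5, -1.8]
grip_width: 0.022
grip_force: 20.0
```

Run:
```python
from h import *
np.set_printoptions(precision=1,suppress=True)
togo(639.5,-42.6,36,76.4)
c=viewer.camera("top");a=c["img"][150:260,255:395];s=viewer.camera("side");u,v=[int(k) for k in proj(s,[.62,-.05,.06])];b=s["img"][v-60:v+50,u-85:u+55]
save("rail1.png",np.vstack([cv2.resize(a,(382,300),interpolation=2),cv2.resize(b,(382,300),interpolation=2)]))
```

```text
t 21.55 at [640.2 -41.8  75.9] rpy [-180.     0.    76.3] F [ 0.4  0.5 -1.8] w 22.0 gf 20.0
rz -0.0013 dx -0.010 dy -0.005 dz 0.399
```

View pics/rail1.png

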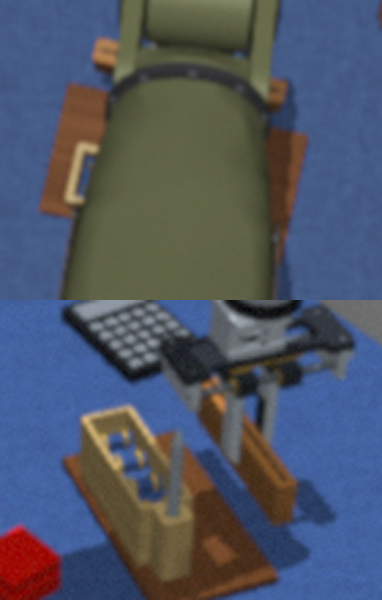

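The rail hangs upright just beyond the front edge (side view (245,440)), clear of post and trays. Lower it to about 0.7 mm off the counter, then slide it gently to the edge.

Request:
step_arm:
  plan:
    - {"dx": -0.01, "dy": 0, "dz": 0.1, "rx": 0, "ry": 0, "rz": -0.0013, "claw": 1}
    - {"dx": 0, "dy": 0, "dz": 0.1, "rx": 0, "ry": 0, "rz": 0, "claw": 1}
    - {"dx": 0, "dy": 0, "dz": 0.1, "rx": 0, "ry": 0, "rz": 0, "claw": 1}
    - {"dx": 0, "dy": 0, "dz": 0.05, "rx": 0, "ry": 0, "rz": 0, "claw": 1}
    - {"dx": 0, "dy": 0, "dz": 0.03, "rx": 0, "ry": 0, "rz": 0, "claw": 1}
    - {"dx": 0, "dy": 0, "dz": 0.015, "rx": 0, "ry": 0, "rz": 0, "claw": 1}
    - {"dx": 0, "dy": 0, "dz": 0, "rx": 0, "ry": 0, "rz": 0, "claw": 1}

```text
time_s: 22.35
ee_pos: [0.64, -0.0428, 0.0362]
eef_rot: [3.142, 0.0, 1.336]
force: [0.3, 0.0, -1.3]
grip_width: 0.022
grip_force: 20.0
```

Request:
step_arm:
  plan:
    - {"dx": 0, "dy": -0.02, "dz": 0, "rx": 0, "ry": 0, "rz": 0, "claw": 1}
    - {"dx": 0, "dy": -0.01, "dz": 0, "rx": 0, "ry": 0, "rz": 0, "claw": 1}
    - {"dx": 0, "dy": -0.01, "dz": 0, "rx": 0, "ry": 0, "rz": 0, "claw": 1}
    - {"dx": 0, "dy": -0.01, "dz": 0, "rx": 0, "ry": 0, "rz": 0, "claw": 1}
    - {"dx": 0, "dy": 0, "dz": 0, "rx": 0, "ry": 0, "rz": 0, "claw": 1}

```text
time_s: 22.85
ee_pos: [0.6351, -0.0416, 0.0364]
eef_rot: [3.141, -0.0, 1.336]
force: [-0.4, -0.4, -1.7]
grip_width: 0.0223
grip_force: 20.0
```

Request:
step_arm:
  plan:
    - {"dx": 0, "dy": -0.01, "dz": 0, "rx": 0, "ry": 0, "rz": 0, "claw": 1}
    - {"dx": 0, "dy": -0.005, "dz": 0, "rx": 0, "ry": 0, "rz": 0, "claw": 1}
    - {"dx": 0, "dy": 0, "dz": 0, "rx": 0, "ry": 0, "rz": 0, "claw": 1}

```text
time_s: 23.15
ee_pos: [0.6336, -0.0413, 0.0362]
eef_rot: [-3.142, 0.0, 1.336]
force: [-0.2, 0.3, -1.0]
grip_width: 0.0221
grip_force: 20.0
```

```bash
python3 -c "
from h import *
togo(630.3,-41.6,36,76.4);print(telemetry.get_obs()['moment'])"
```

```text
t 23.15 at [633.6 -41.3  36.2] rpy [-180.      0.     76.53] F [-0.2  0.3 -1. ] w 22.1 gf 20.0
rz 0.0014 dx -0.011 dy -0.031 dz 0.002
[-0.10520918  0.09336244 -0.06925732]
```

Request:
step_arm:
  plan:
    - {"dx": 0, "dy": -0.008, "dz": 0, "rx": 0, "ry": 0, "rz": 0, "claw": 1}
    - {"dx": 0, "dy": 0, "dz": 0, "rx": 0, "ry": 0, "rz": 0, "claw": 1}

```text
time_s: 23.35
ee_pos: [0.633, -0.0411, 0.0363]
eef_rot: [3.141, 0.0, 1.336]
force: [1.0, -0.2, -1.6]
grip_width: 0.022
grip_force: 20.0
```

Request:
step_arm:
  plan:
    - {"dx": 0, "dy": -0.008, "dz": 0, "rx": 0, "ry": 0, "rz": 0, "claw": 1}
    - {"dx": 0, "dy": 0, "dz": 0, "rx": 0, "ry": 0, "rz": 0, "claw": 1}

```text
time_s: 23.55
ee_pos: [0.6326, -0.041, 0.0364]
eef_rot: [3.14, -0.0, 1.336]
force: [5.5, -0.9, -4.3]
grip_width: 0.0217
grip_force: 20.0
```

Request:
step_arm:
  plan:
    - {"dx": 0, "dy": -0.006, "dz": 0, "rx": 0, "ry": 0, "rz": 0, "claw": 1}
    - {"dx": 0, "dy": 0, "dz": 0, "rx": 0, "ry": 0, "rz": 0, "claw": 1}

```text
time_s: 23.75
ee_pos: [0.6325, -0.041, 0.0364]
eef_rot: [3.139, -0.0, 1.336]
force: [9.1, -1.4, -7.1]
grip_width: 0.0217
grip_force: 20.0
```

```bash
python3 -c "
from h import *
togo(630.3,-41.6,36,76.4);print(telemetry.get_obs()['moment'])"
```

```text
t 23.75 at [632.5 -41.   36.4] rpy [ 1.7983e+02 -1.0000e-02  7.6530e+01] F [ 9.1 -1.4 -7.1] w 21.7 gf 20.0
rz 0.0014 dx -0.011 dy -0.020 dz 0.004
[-0.34594353 -1.92645428  0.29343376]
```

Request:
step_arm:
  plan:
    - {"dx": 0, "dy": 0.004, "dz": 0.003, "rx": 0, "ry": 0, "rz": -0.002, "claw": 1}
    - {"dx": 0, "dy": 0, "dz": 0.004, "rx": 0, "ry": 0, "rz": 0, "claw": 1}
    - {"dx": 0, "dy": 0, "dz": 0, "rx": 0, "ry": 0, "rz": 0, "claw": 1}

```text
time_s: 24.05
ee_pos: [0.6326, -0.041, 0.0361]
eef_rot: [3.14, -0.0, 1.339]
force: [5.5, -1.5, 0.7]
grip_width: 0.0216
grip_force: 20.0
```

```bash
python3 -c "
from h import *
togo(630.3,-41.6,36,76.4);print(telemetry.get_obs()['moment'])"
```

```text
t 24.05 at [632.6 -41.   36.1] rpy [ 1.7988e+02 -1.0000e-02  7.6700e+01] F [ 5.5 -1.5  0.7] w 21.6 gf 20.0
rz 0.0033 dx -0.011 dy -0.021 dz 0.001
[-0.28220667 -1.08079907  0.08283556]
```

Request:
step_arm:
  plan:
    - {"dx": 0, "dy": 0, "dz": 0.004, "rx": 0, "ry": 0, "rz": 0, "claw": 1}
    - {"dx": 0, "dy": 0, "dz": 0, "rx": 0, "ry": 0, "rz": 0, "claw": 1}

```text
time_s: 24.25
ee_pos: [0.6326, -0.041, 0.0358]
eef_rot: [3.14, -0.0, 1.339]
force: [4.8, -1.8, 1.3]
grip_width: 0.0222
grip_force: 20.0
```

Request:
step_arm:
  plan:
    - {"dx": 0, "dy": 0, "dz": 0.003, "rx": 0, "ry": 0, "rz": 0, "claw": 1}
    - {"dx": 0, "dy": 0, "dz": 0, "rx": 0, "ry": 0, "rz": 0, "claw": 1}

```text
time_s: 24.45
ee_pos: [0.6326, -0.041, 0.0358]
eef_rot: [3.139, -0.0, 1.339]
force: [4.7, -0.8, 5.6]
grip_width: 0.0223
grip_force: 20.0
```

The rail is on the counter and pressed to the edge. Release and retreat.

Request:
step_arm:
  plan:
    - {"dx": 0, "dy": 0, "dz": -0.003, "rx": 0, "ry": 0, "rz": 0, "claw": 0.7}
    - {"dx": 0, "dy": 0, "dz": 0, "rx": 0, "ry": 0, "rz": 0, "claw": 0.6}
    - {"dx": 0, "dy": 0, "dz": 0, "rx": 0, "ry": 0, "rz": 0, "claw": 0.5}
    - {"dx": 0, "dy": 0, "dz": 0, "rx": 0, "ry": 0, "rz": 0, "claw": 0.4}
    - {"dx": 0, "dy": 0, "dz": -0.1, "rx": 0, "ry": 0, "rz": 0, "claw": 0.4}
    - {"dx": 0, "dy": 0, "dz": -0.3, "rx": 0, "ry": 0, "rz": 0, "claw": 0.4}
    - {"dx": 0, "dy": 0, "dz": -0.4, "rx": 0, "ry": 0, "rz": 0, "claw": 0.4}
    - {"dx": 0, "dy": 0, "dz": -0.4, "rx": 0, "ry": 0, "rz": 0, "claw": 0.4}
    - {"dx": 0, "dy": 0, "dz": -0.4, "rx": 0, "ry": 0, "rz": 0, "claw": 0.4}
    - {"dx": 0, "dy": 0, "dz": -0.3, "rx": 0, "ry": 0, "rz": 0, "claw": 0.4}

```text
time_s: 25.45
ee_pos: [0.632, -0.0409, 0.2289]
eef_rot: [3.139, -0.0, 1.339]
force: [-0.9, -0.5, -0.6]
grip_width: 0.0563
grip_force: 0.0
```

Request:
step_arm:
  plan:
    - {"dx": 0.4, "dy": 0, "dz": 0, "rx": 0, "ry": 0, "rz": 0, "claw": 0.4}
    - {"dx": 0.4, "dy": 0, "dz": 0, "rx": 0, "ry": 0, "rz": 0, "claw": 0.4}
    - {"dx": 0.4, "dy": 0, "dz": 0, "rx": 0, "ry": 0, "rz": 0, "claw": 0.4}
    - {"dx": 0.4, "dy": -0.2, "dz": 0, "rx": 0, "ry": 0, "rz": 0, "claw": 0.4}
    - {"dx": 0.4, "dy": -0.2, "dz": 0, "rx": 0, "ry": 0, "rz": 0, "claw": 0.4}
    - {"dx": 0.4, "dy": -0.2, "dz": 0, "rx": 0, "ry": 0, "rz": 0, "claw": 0.4}
    - {"dx": 0.4, "dy": -0.2, "dz": 0, "rx": 0, "ry": 0, "rz": 0, "claw": 0.4}
    - {"dx": 0.3, "dy": -0.2, "dz": 0, "rx": 0, "ry": 0, "rz": 0, "claw": 0.4}
    - {"dx": 0, "dy": 0, "dz": 0, "rx": 0, "ry": 0, "rz": 0, "claw": 0.4}
    - {"dx": 0, "dy": 0, "dz": 0, "rx": 0, "ry": 0, "rz": 0, "claw": 0.4}

```text
time_s: 26.45
ee_pos: [0.6057, 0.2841, 0.2257]
eef_rot: [3.141, -0.0, 1.34]
force: [1.2, 0.0, 0.6]
grip_width: 0.0565
grip_force: 0.0
```

Run:
```python
from h import *
np.set_printoptions(precision=1,suppress=True)
togo(630,0,36,76)
c=viewer.camera("top");W=cloud(c);b=(255,145,395,262)
print("rail",rect(W,b,.040,.058,.050,c)[0]);print("upper",rect(W,b,.074,.092,.082,c)[0])
a=c["img"][145:262,255:395];s=viewer.camera("side");u,v=[int(k) for k in proj(s,[.6,-.05,.06])];q=s["img"][v-60:v+60,u-85:u+65]
save("end.png",np.vstack([cv2.resize(a,(359,300),interpolation=2),cv2.resize(q,(359,300),interpolation=2)]))
```

```text
t 26.45 at [605.7 284.1 225.7] rpy [180.   -0.   76.8] F [1.2 0.  0.6] w 56.5 gf 0.0
rz 0.0086 dx -2.698 dy 0.924 dz 1.897
rail [630.  -37.6  24.1 179.4 166.9  48.1]
upper [526.9 -16.2  54.9 177.5 166.8  80.4]
```

View pics/end.png

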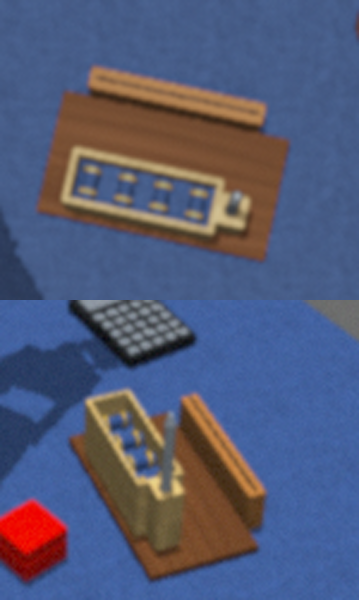

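The rail is upright along the front edge at (180,97), about 4 mm from centre and parallel, and the force reading confirmed contact. The tray is still square on the stand.

```bash
python3 -c "
from station import hand_in
print(hand_in())"
```

```text
the job is handed in; nothing more can be done
None
```

I handed the job in at about 26.5 s: the ring tray is fitted level over the post and rests square on the lower tray, and the ticket rail stands upright against the base plate's front edge, about 4 mm off centre; I left the calculator, ring box and bangle block alone.

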